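Set the drying arm to its mark and cam it shut, drip plate beneath

ROBOT

A 6-joint arm with a two-finger parallel gripper is mounted at the origin on the work surface. World frame = base frame: x ahead of the robot, y to its left, z up, the work surface at z = 0. Lengths are in mm, angles in rad, forces in N, time in s.
With the tool pointing down it reaches from about 275 to 1000 mm from the base axis. Payload 8.4 kg.
Tool frame: the origin (TCP) lies at the very end of the fingers, on their centre line; the grasp point (between the pads) lies 19 mm behind it; z points along the fingers, y is the direction in which the jaws open and shut (so a half turn about z gives the same grasp; the last joint's range is limited). The gripper opens to 85 mm and grips with 20 to 120 N. Pads are 22 mm wide; open, the fingers measure 114 mm over their backs; the gripper's body (76 mm by 85 mm) begins 54 mm behind the grasp point. The pads swing forward as they close: fully open they stand 13 mm farther back than shut.
Start: joints at [-1.162, 0.353, 1.633, -0, 1.155, -0.002], TCP at [249.588, -573.004, 231.281] pointing down, gripper open.
Joint ranges: [-2.63, 2.63], [-0.92, 2.1], [0.06, 2.66], [-1.3, 4.44], [0, 2.69], [-3.02, 3.02]. Speed limits (rad/s): [2.22, 2.22, 2.79, 3.14, 3.14, 3.14].

INTERFACE

Orientations are given as [roll, pitch, yaw] about the fixed x, y, z axes, in that order (R = Rz(yaw) Ry(pitch) Rx(roll)).
In Python, from rig import sense, grab_frame, sign_off, masks_of gives the robot as it stands. The module is installed in compiled form; this text tells all that it offers.
- The arm moves only by the shell command python3 -m inch 'ROWS' [FORCE]. ROWS is JSON, a list of rows, each an object of numbers: "gripper": the finger opening in m, from 0 to 0.0854; "tx", "ty", "tz": the shift along the tool's x, y, z in m; "spin": the turn about the tool's z in degrees. In form: [{"gripper": .., "tx": .., "ty": .., "tz": .., "spin": ..}, ...]. A call has exactly 8 rows; each row shifts and turns the commanded pose from where the row before left it, along the tool's axes as they then stand; what a row does not reach is not made up. A row lasts 1/10 s, in which the tool goes at most 50 mm and 8.59 degrees, less where a joint would pass 70% of its speed; a pose out of reach is approached as far as the arm can. A call is refused whole if a number of a shift passes 0.05 or a number of a turn 8.59, either way. A call with a gripper value outside its range is refused whole. The fingers move at their own pace and stop on an object; FORCE is the grip in N (left out, the last holds). Time passes only in rows, so rows that do not move let the fingers close, or fill a call up. It gives the time, the measured TCP pose, the force and the opening at its end, in the units of the state.
- sense(): the state, without advancing time (a new reading comes with each control period).
- grab_frame(name): name is "scene" or "top"; returns a dict with "pixels" (384x512x3 uint8, red, green, blue), "K" (3x3 intrinsics, pixels), "extrinsics" (4x4, takes a point from camera to world coordinates). Camera axes: x right, y down, z forward; pixel columns grow to the right and rows downward; lengths in mm; the calibration is good to about 2 mm. A picture is of the moment at which its call begins. There is no depth.
- sign_off(): hands the job in, once; it reports no verdict.
Trained networks look in the newest picture that a camera, given by its name, has taken for a name from the list of things; names that differ only in an ending like _2 or _b are one class to them, and where a whole thing is asked for, a point or a joint stands for the part that bears it (a point fixed in the world has none). Each returns a list of dicts, best first, with "conf" (0 to 1); they miss things now and then, are a little off and sometimes report something else, mostly with a low value. They report only what shows in the picture. A call takes as long as a camera call. They do not tell look-alikes from the thing itself.
- masks_of(camera, target): "pixels" (384x512 bool, what is visible of it) and "centre" ([row, column] in pixels, amid what is visible of it).
The state is a dict: "clock": time; "qpos": joint angles; "qvel": joint speeds; "joint_efforts": joint torques, N m; "eef_pos": TCP position; "tcp_rot": TCP orientation; "contact_force": force on the tool from outside, world axes, zero at the start; "wrist_torque": the same for the moment, N m; "opening": opening from 0.0 (shut) to 1.0 (fully open).
Only numpy, scipy, OpenCV 4.12 (cv2) and the standard library are available. Lean on these libraries where they do the work, as an engineer would, in place of code of your own. Each camera call takes 0.05 s, during which the arm holds its last target.

TASK

Get the dish rack's drying arm ready for wet cups: slide the small blue-rimmed plate along the counter, without lifting it, until it sits centred on the round dark grey mat under the arm, then push the over-extended arm back in until the mouth edge of its black collar lies on the red tape. Hold the arm there and squeeze its blue cam lever fully closed against the tube, because the biting cam drags an unheld arm off its mark. Finish while still holding, arm and lever pinched together in the gripper; leave the plate on the mat and the other things on the counter where they are.

Things in the scene. Friction and masses are not known exactly. Their poses are not given: they have to be found in the camera images.
- plate: small loose white porcelain plate with a blue rim, round, 150 mm across the rim, 18 mm high, foot ring 90 mm across, about 0.2 kg; origin at the centre of its underside, on the counter (z = 0)
- plate_spot (a point): centre, on the counter, of the flat round dark grey drip mat (170 mm across, no thickness to speak of) under the drying arm. Its axes are the rack's: the arm runs outward along this frame's -y, 100 mm above the counter, straight over the mat's centre. The aluminium dish rack (180 mm along x, 200 mm along y, up to 175 mm high with its plates) begins 135 mm away towards +y
- mark (a point): middle of the red tape, an 8 mm wide band round the fixed aluminium inner bar (16 mm square) between rack and collar, on the bar's axis 100 mm above the counter. Its place on the bar differs from start to start but does not change in a run. Axes as the rack's: the arm runs outward along -y, +x is the side of the arm away from the robot
- mouth (a point): middle of the mouth edge (the face turned to the rack) of the black collar, on the arm's axis, 100 mm above the counter; slides with the arm, axes as the rack's. It must come to mark. The collar runs from here 40 mm along -y, is 36 mm high, reaches 14 mm to -x and 12 mm to +x of the axis; its two cheeks, over and under the lever's root, reach 31 mm to +x
- tube (a point): point on the axis of the arm's aluminium tube (24 mm square, 100 mm above the counter), 110 mm from the collar's mouth edge, axes as the rack's; beyond the open lever's end, free on both sides. The tube starts 70 mm nearer the rack and ends 115 mm further out, with two 45 mm high wire loops on top 55 and 85 mm further out and a drop leg with a 32 mm rubber foot 105 mm further out
- drying_arm (a joint): slide of the drying arm along the fixed bar, m, growing outward (along the rack's -y), 0 to 0.105, starts at 0.072 to 0.10; it has to come in 40 to 100 mm. Moves at 2 to 3 N while the cam lever is open and stays where it is left
- cam_lever (a joint): cam lever on the collar, rad: 0 fully closed (along the tube, on its +x side), starts open at 0.58 to 0.70, swung out to +x. Stiff pivot, stays where it is left; closing takes 3 N at 40 mm from the pivot at first and up to 13 N as the cam bites. Below about 0.45 rad the cam rubs on the bar, and closing it then drags an unheld arm 3 to 5 mm outward
- lever_mid (a point): middle of the outer face (away from the tube) of the blue lever, 35 mm from its upright pivot pin. The pin is 20 mm from the mouth edge along -y and 21 mm to +x of the axis. Lever 69 mm long, 6 mm thick, 18 mm high, at tube height, slightly flared at its last 12 mm. Closed, its outer face is 21 mm from the arm's axis: tube and closed lever together are 33 mm across
- mug: bystander: loose glass mug, 76 mm wide, 90 mm high, origin at the centre of its underside
- cutlery_cup: bystander: loose green plastic cutlery cup, 80 mm wide, 180 mm high with its cutlery, origin at the centre of its underside
- soap: bystander: loose yellow soap bottle, 60 mm wide, 140 mm high, origin at the centre of its underside
- bowl: bystander: loose blue bowl, 116 mm wide, 55 mm high, origin at the centre of its underside
- spice_jar: bystander: loose amber jar with red cap, 60 mm wide, 85 mm high, origin at the centre of its underside
- sauce: bystander: loose amber glass bottle with red cap, 64 mm wide, 220 mm high, origin at the centre of its underside
Things that resemble listed ones, but are neither listed nor needed, are in the scene too. There is more than one size of the plate; the one meant has the size given above.

How it is judged (in metres and radians):
On the way, in this order (a step that is already met when the one before it is completed fails the run):
1. the plate is centred on the dark grey mat, the lever still open (horizontal distance between plate and plate_spot below 0.02 m and angle between plate's own z axis and vertical below 0.08 rad and height (world z) of plate below 0.008 m and linear speed of plate below 0.02 m/s and value of joint cam_lever above 0.45 rad), for 0.2 s.
2. the arm is held with its collar mouth on the red tape, the lever still open (y of mouth in the frame of mark between -0.004 and 0.004 m and (contact force between the fingers and drying_arm_c0 above 1 N or contact force between the fingers and drying_arm_c1 above 1 N or contact force between the fingers and drying_arm_c2 above 1 N) and value of joint cam_lever above 0.4 rad), for 0.1 s.
At the end, for the whole second after the job is handed in: Lever closed (under 0.06 rad); collar mouth within 4 mm of the middle of the red tape and still; plate flat on the counter, centre within 20 mm of the mat's centre; fingers still pinch arm and lever together: over 2 N on the arm's tube or collar and over 2 N on the lever (horizontal distance between plate and plate_spot below 0.02 m and angle between plate's own z axis and vertical below 0.08 rad and height (world z) of plate below 0.008 m and y of mouth in the frame of mark between -0.004 and 0.004 m and value of joint cam_lever below 0.06 rad and velocity of joint drying_arm between -0.005 and 0.005 m/s and (contact force between the fingers and drying_arm_c0 above 2 N or contact force between the fingers and drying_arm_c1 above 2 N) and contact force between the fingers and cam_lever above 2 N); the arm keeps its last pose, push and grip.
It fails at once if the cam bites (lever under 0.25 rad) with the collar mouth more than 6 mm from the middle of the tape (value of joint cam_lever below 0.25 rad and (y of mouth in the frame of mark above 0.006 m or y of mouth in the frame of mark below -0.006 m)).
It fails at once if the hand lets go of the arm and lever once the cam bites (value of joint cam_lever below 0.25 rad and contact force between the fingers and drying_arm below 0.1 N).
It fails at once if the plate is lifted or tipped (height (world z) of plate above 0.015 m or angle between plate's own z axis and vertical above 0.25 rad).
It fails at once if a bystander is shifted by more than 25 mm (distance of any of mug, cutlery_cup, soap, bowl, spice_jar, sauce from where it was at the start of the episode above 0.025 m).
It also fails if it takes over 59 s, if anything falls off the work surface, if the arm or the gripper's body presses on something with over 40 N, if the wrist force passes 120 N, or if a joint passes its speed limit or range.

## Working session

There is one attempt and no reset: what is moved stays moved. The work goes in short steps, Python scripts to look and compute and a shell command to move; the robot and the scene stay as the last step left them, time stands still between calls to the robot, and variables do not carry over. Pictures are saved under pics/ and viewed, and the job is handed in when it is done.

```bash
mkdir -p pics && ls
python3 - <<'E'
from rig import sense, grab_frame
import cv2
for n in ("scene","top"):
    f=grab_frame(n)
    cv2.imwrite(f"pics/{n}0.png",cv2.resize(f["pixels"][:,:,::-1],(800,600),interpolation=cv2.INTER_CUBIC))
    print(n,f["K"].round(1).tolist(),f["extrinsics"].round(3).tolist())
s=sense()
print({k:(v if not hasattr(v,'round') else v.round(3)) for k,v in s.items()})
E
```

```text
pics
scene [[365.4, 0.0, 258.8], [0.0, 365.4, 190.9], [0.0, 0.0, 1.0]] [[-0.55, 0.72, -0.423, 963.725], [0.835, 0.466, -0.292, 301.847], [-0.014, -0.514, -0.858, 965.472], [0.0, 0.0, 0.0, 1.0]]
top [[347.5, 0.0, 263.1], [0.0, 347.5, 190.1], [0.0, 0.0, 1.0]] [[-0.028, -0.993, 0.113, 418.873], [-0.999, 0.024, -0.038, -1.552], [0.035, -0.114, -0.993, 1001.976], [0.0, 0.0, 0.0, 1.0]]
{'clock': 0.1, 'qpos': array([-1.162,  0.354,  1.634,  0.   ,  1.155, -0.002]), 'qvel': array([ 0.001, -0.002, -0.002, -0.   ,  0.   ,  0.   ]), 'joint_efforts': array([ 2.0000e-03, -6.0635e+01, -3.4282e+01, -0.0000e+00,  4.0000e-03,
        0.0000e+00]), 'eef_pos': array([ 249.435, -572.622,  230.65 ]), 'tcp_rot': array([-3.14 , -0.   ,  0.411]), 'contact_force': array([-0.049, -0.342, -0.003]), 'wrist_torque': array([-0.04 ,  0.042,  0.011]), 'opening': 1.0018896593343527}
```

View pics/scene0.png

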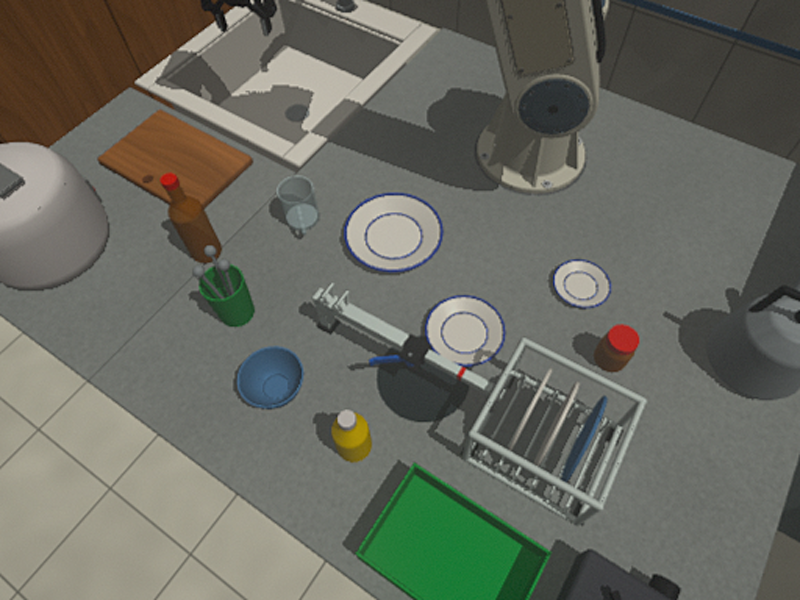

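View pics/top0.png

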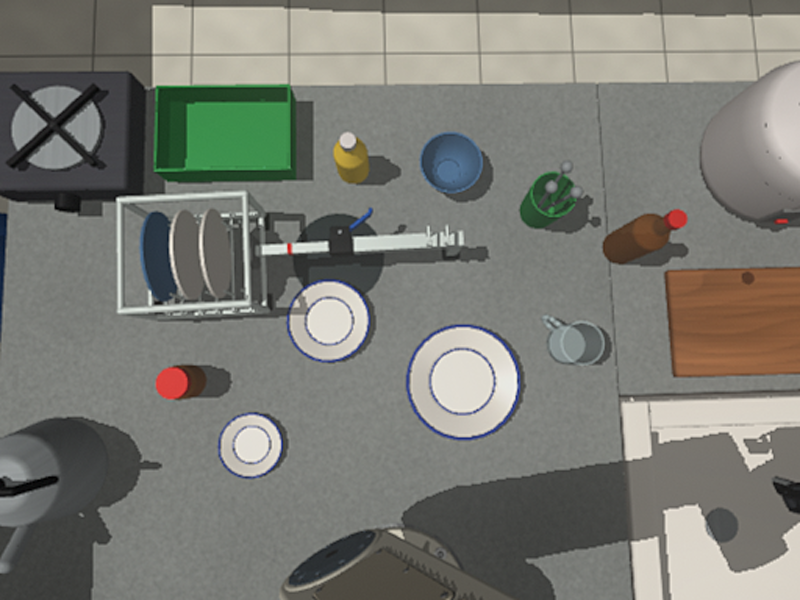

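```bash
cat > h.py <<'E'
import numpy as np, cv2
from rig import sense, grab_frame, masks_of
def back(f,px,z):
    """pixels (N,2) col,row -> world on plane z"""
    px=np.atleast_2d(np.asarray(px,float)); K=f["K"];E=f["extrinsics"]
    d=np.c_[(px[:,0]-K[0,2])/K[0,0],(px[:,1]-K[1,2])/K[1,1],np.ones(len(px))]@E[:3,:3].T
    o=E[:3,3]; return o+d*((z-o[2])/d[:,2])[:,None]
def proj(f,P):
    P=np.atleast_2d(np.asarray(P,float)); E=f["extrinsics"];K=f["K"]
    c=(P-E[:3,3])@E[:3,:3]; return np.c_[K[0,0]*c[:,0]/c[:,2]+K[0,2],K[1,1]*c[:,1]/c[:,2]+K[1,2]]
def circ(P):
    A=np.c_[2*P[:,:2],np.ones(len(P))]; s=np.linalg.lstsq(A,(P[:,:2]**2).sum(1),rcond=None)[0]
    return s[:2],np.sqrt(s[2]+s[:2]@s[:2])
def state():
    s=sense(); print('t',round(s['clock'],2),'tcp',np.round(s['eef_pos'],1),'rot',np.round(s['tcp_rot'],3),'F',np.round(s['contact_force'],1),'open',round(s['opening'],3),'q',np.round(s['qpos'],2)); return s
E
python3 - <<'E'
from h import *
for n in ("scene","top"):
    f=grab_frame(n); im=f["pixels"].copy(); np.save(f"pics/{n}.npy",im)
    for t in ("plate","drying_arm","cam_lever","mouth"):
        for m in masks_of(n,t):
            p=m["pixels"]; c=m["centre"]
            out=f"{n} {t} conf {m['conf']:.2f} centre {np.round(c,1)} n {p.sum()}"
            if t=="plate":
                cs,_=cv2.findContours(p.astype(np.uint8),cv2.RETR_EXTERNAL,cv2.CHAIN_APPROX_NONE)
                k=max(cs,key=len)[:,0,:]; hull=cv2.convexHull(k)[:,0,:]
                out+=f" circ@18 {[np.round(x,1) for x in circ(back(f,hull,18))]}"
            print(out)
f=grab_frame("top");im=f["pixels"][:,:,::-1]
cv2.imwrite("pics/top_crop.png",cv2.resize(im[110:240,150:310],None,fx=5,fy=5,interpolation=cv2.INTER_CUBIC)[:600])
f=grab_frame("scene");im=f["pixels"][:,:,::-1]
cv2.imwrite("pics/scene_crop.png",cv2.resize(im[165:285,190:350],None,fx=5,fy=5,interpolation=cv2.INTER_CUBIC)[:600])
E
```

```text
scene plate conf 0.91 centre [210.7 298.6] n 1825 circ@18 [array([488.4, 109.1]), np.float64(75.3)]
scene plate conf 0.80 centre [145.6 251.3] n 2643 circ@18 [array([ 370.3, -133.9]), np.float64(105.4)]
scene plate conf 0.67 centre [180.4 374.9] n 888 circ@18 [array([277.7, 248.6]), np.float64(55.4)]
scene drying_arm conf 0.81 centre [207.8 238.8] n 1389
scene drying_arm conf 0.22 centre [129.  190.2] n 745
scene cam_lever conf 0.62 centre [223.3 394.1] n 606
scene mouth conf 0.93 centre [206.7 237.9] n 1465
top plate conf 0.88 centre [245.1 293.6] n 4295 circ@18 [array([ 374.6, -129.2]), np.float64(103.5)]
top plate conf 0.72 centre [204.6 204.3] n 2211 circ@18 [array([491.7, 111.3]), np.float64(74.6)]
top plate conf 0.61 centre [285.7 160.5] n 1354 circ@18 [array([275.9, 249.8]), np.float64(55.6)]
top drying_arm conf 0.91 centre [155.1 252.1] n 1272
top drying_arm conf 0.24 centre [142.7 233.9] n 50
```

View pics/top_crop.png

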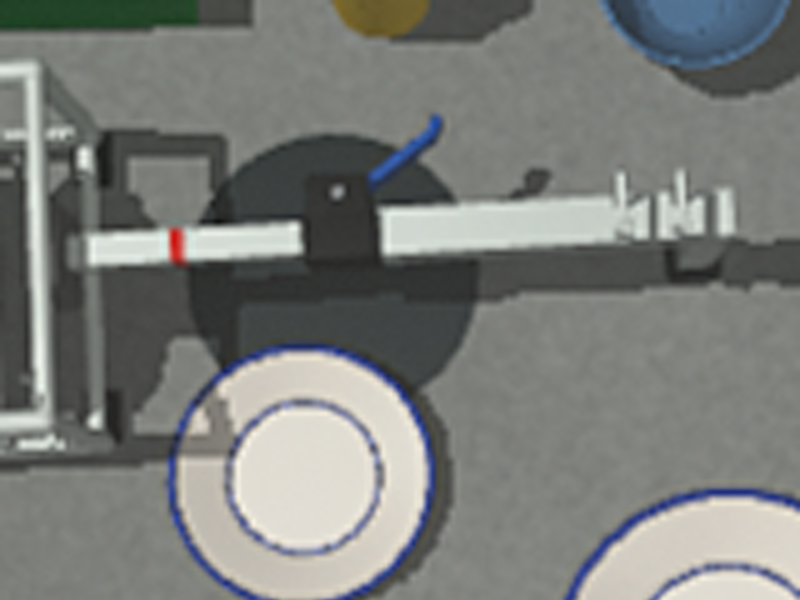

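View pics/scene_crop.png

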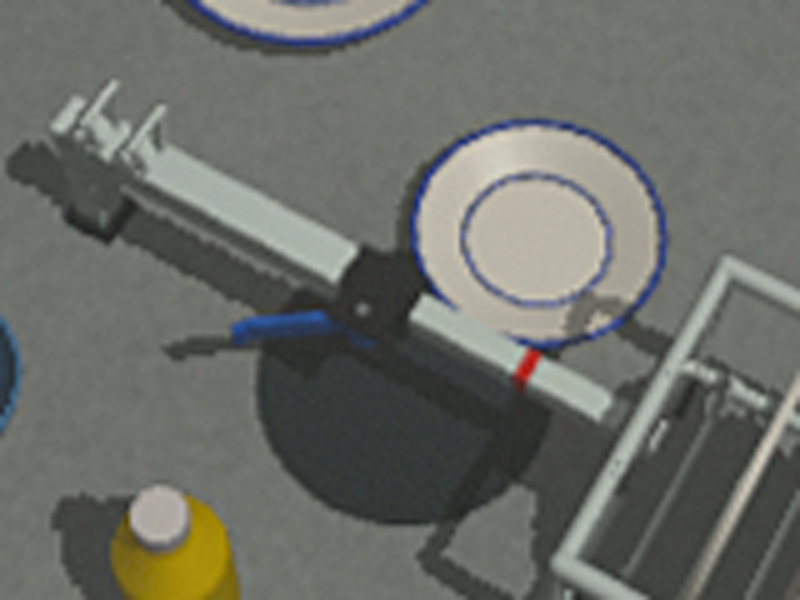

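Run:
```python
from h import *
from scipy.optimize import least_squares
ft=grab_frame("top");fs=grab_frame("scene")
T=lambda a:(np.atleast_2d(np.array(a,float))+0.0)/5-0.4+[150,110]
S=lambda a:(np.atleast_2d(np.array(a,float)))/5-0.4+[190,165]
mt=back(ft,T([(190,290),(208,215),(250,160),(333,134),(400,150),(445,185),(475,290),(460,340),(420,385)]),0)
ms=back(fs,S([(258,375),(270,430),(310,485),(345,508),(400,523),(460,515),(510,488),(545,430)]),0)
for n,p in(("top",mt),("scene",ms)):
    r=least_squares(lambda c:np.linalg.norm(p[:,:2]-c,axis=1)-85,[600,90]); print(n,"mat",r.x.round(1),r.fun.round(1),"free",circ(p))
print("tape top",back(ft,T((177,246)),108),"scene",back(fs,S((528,368)),108))
print("tape end edges top",back(ft,T([(172,246),(184,246)]),108)[:,1])
print("bar axis top",back(ft,T([(90,251),(300,241)]),108))
print("tube top ends",back(ft,T([(382,236),(610,219)]),112))
print("tube scene",back(fs,S([(350,262),(170,165)]),112))
print("collar top corners",back(ft,T([(306,176),(304,260),(378,262),(370,176)]),118))
print("collar scene corners",back(fs,S([(424,290),(360,247)]),118))
print("pin",back(ft,T((337,191)),118), "lever tip",back(ft,T((436,118)),109))
print("pin s",back(fs,S((363,309)),118))
# red segmentation
for n,f in(("top",ft),("scene",fs)):
    im=f["pixels"].astype(int);m=(im[:,:,0]>130)&(im[:,:,1]<90)&(im[:,:,2]<90)
    k,l,st,ce=cv2.connectedComponentsWithStats(m.astype(np.uint8))
    for i in range(1,k):
        if st[i,4]>3: print(n,"red",ce[i].round(1),st[i,4],back(f,ce[i],108)[0].round(1))
for nm in("mug","cutlery_cup","soap","bowl","spice_jar","sauce"):
    r=masks_of("top",nm); print(nm,[(round(m["conf"],2),back(ft,m["centre"][::-1],30)[0][:2].round()) for m in r[:2]])
state()
```

```text
top mat [610.2  94.5] [-2.  -3.8 -0.6 -0.5 -0.6 -0.4 -1.8 -1.8 -2.9] free (array([611.56573096,  93.71103192]), np.float64(82.92920074443819))
scene mat [604.8  92.1] [ 0.4 -1.1 -0.9 -0.2  0.7  0.6  1.  -2.2] free (array([606.09477993,  92.62697594]), np.float64(83.92215091631437))
tape top [[606.83164104 164.51170161 108.        ]] scene [[607.29629387 163.9118299  108.        ]]
tape end edges top [167.0882844  160.90359477]
bar axis top [[605.13308454 209.26166001 108.        ]
 [608.14906847 100.93166438 108.        ]]
tube top ends [[609.06166003  58.05967082 112.        ]
 [615.63967971 -60.83039062 112.        ]]
tube scene [[607.82106963  56.33804185 112.        ]
 [611.73075837 -57.27985663 112.        ]]
collar top corners [[640.17109835  96.32658941 118.        ]
 [596.04708661  97.8460224  118.        ]
 [594.19505846  59.9313314  118.        ]
 [639.52932777  63.34127534 118.        ]]
collar scene corners [[603.0883844   98.79682712 118.        ]
 [600.18335929  57.64169597 118.        ]]
pin [[631.93641436  80.4651615  118.        ]] lever tip [[672.26819083  28.933839
[... 1771 characters left out ...]
]
scene red [129.4  87.3] 196 [ 439.  -571.6  108. ]
scene red [138.3  99.4] 78 [ 464.  -508.1  108. ]
scene red [128.5  91.2] 4 [ 453.9 -561.2  108. ]
scene red [ 75.2 101.9] 30 [ 582.7 -673.5  108. ]
scene red [107.3 113.7] 71 [ 562.8 -548.6  108. ]
scene red [399.  215.8] 270 [405.2 358.9 108. ]
scene red [295.2 237.5] 15 [605.7 163.  108. ]
mug [(0.79, array([ 444., -330.]))]
cutlery_cup [(0.94, array([ 710., -299.]))]
soap [(0.93, array([789.,  64.]))]
bowl [(0.6, array([ 781., -126.]))]
spice_jar [(0.74, array([384., 360.]))]
sauce [(0.97, array([ 632., -473.]))]
t 1.1 tcp [ 249.6 -573.   231.3] rot [3.142 0.    0.411] F [-0.7 -0.   0.3] open 1.0 q [-1.16  0.35  1.63 -0.    1.16 -0.  ]
```

The plates that could be taken for the target, as [col, row] in the top picture: about 111 mm across at (160,286), 150 mm at (204,205) and 207 mm at (294,245). The middle one, at world (490,110), is the one described, and the crop shows one plate with its rim overlapping the mat's edge. The mat centre is at about (608,93), the tape at y≈164, the mouth at y≈98, and the arm axis is tilted about 0.037 rad.

I'll move behind the plate first.

```bash
python3 -m inch '[{"spin":8,"gripper":0.07},{"spin":8,"gripper":0.07},{"spin":8,"gripper":0.07},{"spin":7.5,"gripper":0.07},{"ty":-0.047,"gripper":0.07},{"ty":-0.047,"gripper":0.07},{"ty":-0.047,"gripper":0.07},{"ty":-0.047,"gripper":0.07}]' 20 && python3 -m inch '[{"ty":-0.047,"gripper":0.07},{"ty":-0.047,"gripper":0.07},{"ty":-0.047,"gripper":0.07},{"ty":-0.047,"gripper":0.07},{"ty":-0.047,"gripper":0.07},{"ty":-0.047,"gripper":0.07},{"ty":-0.047,"gripper":0.07},{"ty":-0.047,"gripper":0.07}]' && python3 -c "
from h import *
state()"
```

```text
$[0]: bad value
```

```bash
python3 -m inch '[{"gripper":0.07,"tx":0,"ty":0,"tz":0,"spin":8},{"gripper":0.07,"tx":0,"ty":0,"tz":0,"spin":8},{"gripper":0.07,"tx":0,"ty":0,"tz":0,"spin":8},{"gripper":0.07,"tx":0,"ty":0,"tz":0,"spin":7.5},{"gripper":0.07,"tx":0,"ty":-0.047,"tz":0,"spin":0},{"gripper":0.07,"tx":0,"ty":-0.047,"tz":0,"spin":0},{"gripper":0.07,"tx":0,"ty":-0.047,"tz":0,"spin":0},{"gripper":0.07,"tx":0,"ty":-0.047,"tz":0,"spin":0}]' 20; python3 -c "
from h import *
state()"
```

```text
clock: 1.9
eef_pos: [275.5, -385.1, 231.2]
tcp_rot: [-3.142, -0.0, -0.14]
contact_force: [1.6, 0.4, -0.1]
opening: 0.816
t 1.9 tcp [ 275.5 -385.1  231.2] rot [-3.142 -0.    -0.14 ] F [ 1.6  0.4 -0.1] open 0.816 q [-0.95  0.11  1.95  0.    1.08  0.76]
```

```bash
python3 -m inch '[{"gripper":0.07,"tx":0.005,"ty":-0.047,"tz":0,"spin":0},{"gripper":0.07,"tx":0.005,"ty":-0.047,"tz":0,"spin":0},{"gripper":0.07,"tx":0.005,"ty":-0.047,"tz":0,"spin":0},{"gripper":0.07,"tx":0.005,"ty":-0.047,"tz":0,"spin":0},{"gripper":0.07,"tx":0.005,"ty":-0.047,"tz":0,"spin":0},{"gripper":0.07,"tx":0.005,"ty":-0.047,"tz":0,"spin":0},{"gripper":0.07,"tx":0.004,"ty":-0.047,"tz":0,"spin":0},{"gripper":0.07,"tx":0.004,"ty":-0.047,"tz":0,"spin":0}]' && python3 -m inch '[{"gripper":0.07,"tx":0,"ty":-0.048,"tz":0,"spin":0},{"gripper":0.07,"tx":0,"ty":-0.048,"tz":0,"spin":0},{"gripper":0.07,"tx":0,"ty":-0.048,"tz":0,"spin":0},{"gripper":0.07,"tx":0,"ty":0,"tz":0.045,"spin":0},{"gripper":0.07,"tx":0,"ty":0,"tz":0.045,"spin":0},{"gripper":0.07,"tx":0,"ty":0,"tz":0.045,"spin":0},{"gripper":0.07,"tx":0,"ty":0,"tz":0.04,"spin":0},{"gripper":0.07,"tx":0,"ty":0,"tz":0.02,"spin":0}]' ; python3 -c "
from h import *
state()
f=grab_frame('scene');im=f['pixels'][:,:,::-1]
cv2.imwrite('pics/s1.png',cv2.resize(im[85:265,190:430],None,fx=3.3,fy=3.3,interpolation=cv2.INTER_CUBIC)[:600])"
```

```text
clock: 2.7
eef_pos: [365.5, -17.9, 231.7]
tcp_rot: [-3.142, -0.001, -0.139]
contact_force: [1.1, -0.5, 0.4]
opening: 0.82
clock: 3.5
eef_pos: [383.7, 122.5, 33.7]
tcp_rot: [3.14, 0.003, -0.139]
contact_force: [1.3, 0.6, -0.0]
opening: 0.817
t 3.5 tcp [383.7 122.5  33.7] rot [ 3.14e+00  3.00e-03 -1.39e-01] F [ 1.3  0.6 -0. ] open 0.817 q [0.31 0.35 2.24 0.   0.56 2.01]
```

View pics/s1.png

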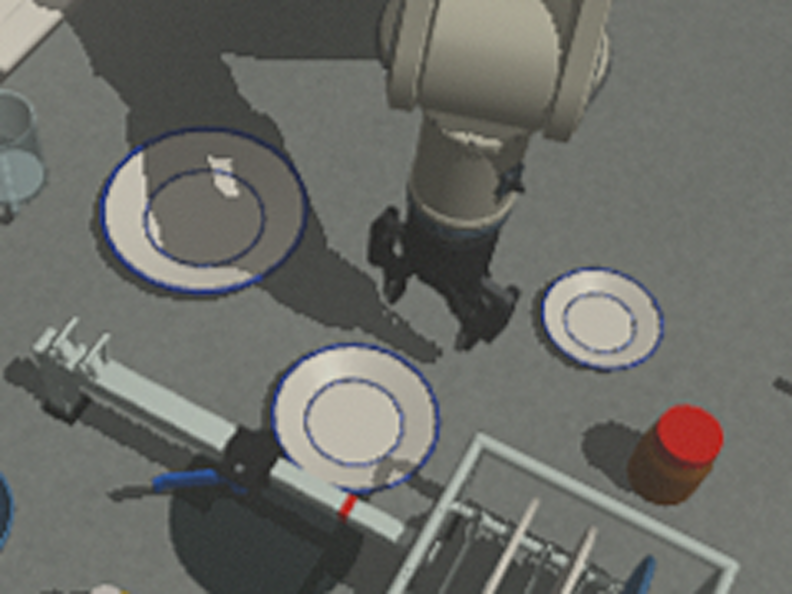

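```bash
python3 -m inch '[{"gripper":0.07,"tx":0,"ty":0,"tz":0.015,"spin":0},{"gripper":0.07,"tx":0,"ty":0,"tz":0.015,"spin":0},{"gripper":0.07,"tx":0.01,"ty":0,"tz":0,"spin":0},{"gripper":0.07,"tx":0.01,"ty":0,"tz":0,"spin":0},{"gripper":0.07,"tx":0.01,"ty":0,"tz":0,"spin":0},{"gripper":0.07,"tx":0.01,"ty":0,"tz":0,"spin":0},{"gripper":0.07,"tx":0.01,"ty":0,"tz":0,"spin":0},{"gripper":0.07,"tx":0.01,"ty":0,"tz":0,"spin":0}]'
cat >> h.py <<'E'
def look(cam,name,r0,r1,c0,c1,k):
    f=grab_frame(cam);im=f['pixels'][:,:,::-1][r0:r1,c0:c1]
    cv2.imwrite('pics/'+name,cv2.resize(im,None,fx=k,fy=k,interpolation=cv2.INTER_CUBIC)[:600,:800]); return f
def plate(cam):
    f=grab_frame(cam)
    for m in masks_of(cam,"plate"):
        p=m["pixels"].astype(np.uint8); cs,_=cv2.findContours(p,cv2.RETR_EXTERNAL,cv2.CHAIN_APPROX_NONE)
        h=cv2.convexHull(np.concatenate(cs))[:,0,:]; c,r=circ(back(f,h,18)); print(cam,'plate',round(m["conf"],2),c.round(1),round(r,1))
E
python3 -c "
from h import *
state(); look('scene','s2.png',85,265,190,430,3.3); plate('scene')"
```

```text
clock: 4.35
eef_pos: [445.6, 114.4, 6.6]
tcp_rot: [-3.142, -0.0, -0.139]
contact_force: [-1.1, 1.0, 0.2]
opening: 0.821
t 4.35 tcp [445.6 114.4   6.6] rot [-3.142 -0.    -0.139] F [-1.1  1.   0.2] open 0.821 q [0.25 0.46 2.13 0.   0.55 1.96]
scene plate 0.7 [521.  102.9] 75.5
scene plate 0.65 [277.6 248.2] 55.1
scene plate 0.58 [ 369.9 -134.5] 104.8
```

View pics/s2.png

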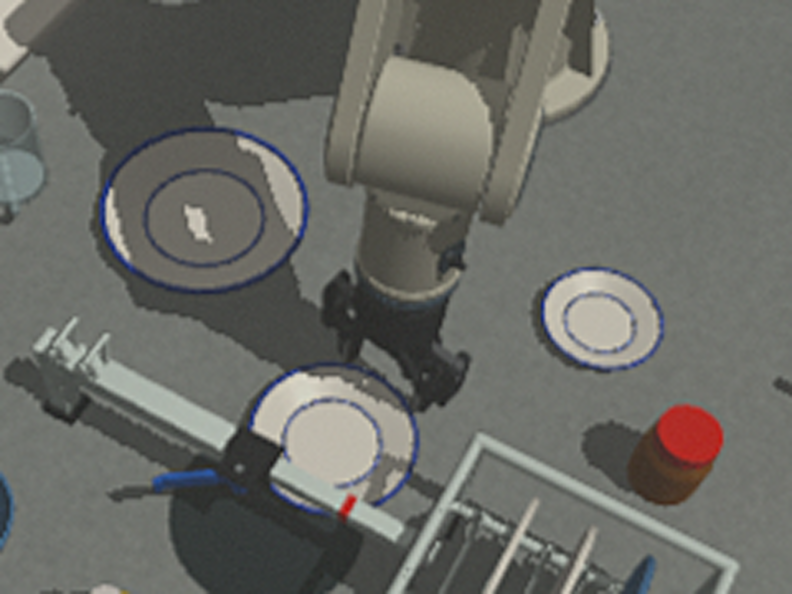

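```bash
python3 -m inch '[{"gripper":0.07,"tx":0.01,"ty":0,"tz":0,"spin":0},{"gripper":0.07,"tx":0.01,"ty":0,"tz":0,"spin":0},{"gripper":0.07,"tx":0.01,"ty":0,"tz":0,"spin":0},{"gripper":0.07,"tx":0.01,"ty":0,"tz":0,"spin":0},{"gripper":0.07,"tx":0.01,"ty":0,"tz":0,"spin":0},{"gripper":0.07,"tx":0.01,"ty":0,"tz":0,"spin":0},{"gripper":0.07,"tx":0.01,"ty":0,"tz":0,"spin":0},{"gripper":0.07,"tx":0.003,"ty":0,"tz":0,"spin":0}]' ; 
python3 -c "
from h import *
state(); look('scene','s3.png',125,285,190,430,3.3); plate('scene')"
```

```text
clock: 5.3
eef_pos: [518.6, 104.4, 6.4]
tcp_rot: [-3.141, -0.001, -0.139]
contact_force: [-0.8, 0.2, -0.4]
opening: 0.824
t 5.3 tcp [518.6 104.4   6.4] rot [-3.141e+00 -1.000e-03 -1.390e-01] F [-0.8  0.2 -0.4] open 0.824 q [ 0.2   0.53  1.99 -0.    0.62  1.91]
scene plate 0.82 [592.9  92.6] 75.5
scene plate 0.75 [277.5 248.9] 55.2
scene plate 0.64 [ 370.4 -133.7] 104.7
```

View pics/s3.png

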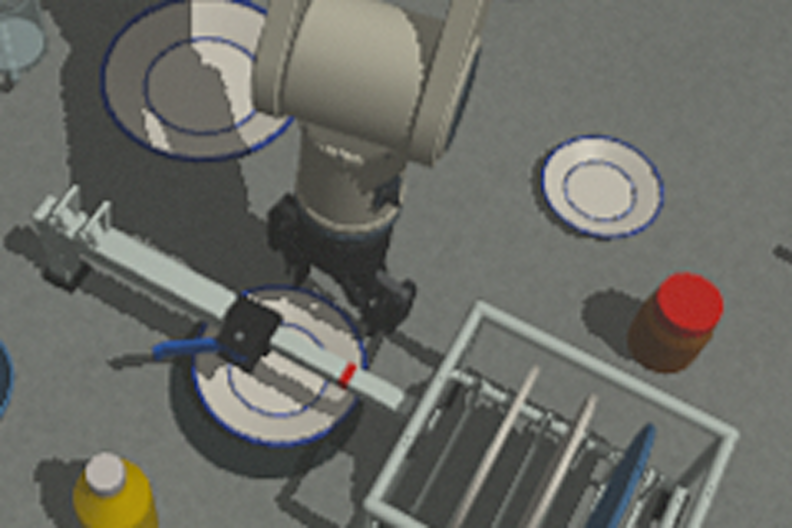

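```bash
python3 -m inch '[{"gripper":0.07,"tx":0.006,"ty":0,"tz":0,"spin":0},{"gripper":0.07,"tx":0.004,"ty":0,"tz":0,"spin":0},{"gripper":0.07,"tx":0.003,"ty":0,"tz":0,"spin":0},{"gripper":0.07,"tx":0,"ty":0,"tz":0,"spin":0},{"gripper":0.07,"tx":-0.01,"ty":0,"tz":0,"spin":0},{"gripper":0.07,"tx":-0.03,"ty":0,"tz":0,"spin":0},{"gripper":0.07,"tx":-0.04,"ty":0,"tz":0,"spin":0},{"gripper":0.07,"tx":-0.04,"ty":0,"tz":0,"spin":0}]' ; 
python3 -c "
from h import *
state(); look('scene','s4.png',165,285,190,350,5); plate('scene');plate('top')"
```

```text
clock: 6.25
eef_pos: [409.1, 119.2, 6.3]
tcp_rot: [-3.142, -0.0, -0.14]
contact_force: [-0.4, 0.7, -1.0]
opening: 0.818
t 6.25 tcp [409.1 119.2   6.3] rot [-3.142 -0.    -0.14 ] F [-0.4  0.7 -1. ] open 0.818 q [0.28 0.43 2.2  0.   0.51 1.99]
scene plate 0.93 [ 370.2 -134.5] 102.0
scene plate 0.76 [605.1  90.8] 75.0
scene plate 0.66 [277.9 247.5] 54.5
top plate 0.8 [605.1  93.2] 75.0
top plate 0.56 [ 374.8 -129.5] 103.0
top plate 0.33 [647.9 181.9] 266.9
```

View pics/s4.png

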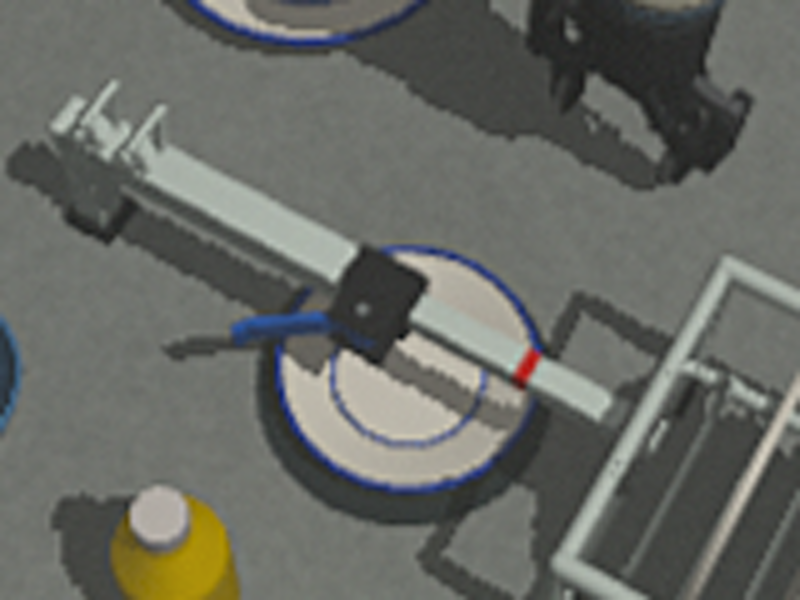

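```bash
python3 -m inch '[{"gripper":0.085,"tx":0,"ty":0,"tz":-0.028,"spin":-8.34},{"gripper":0.085,"tx":0,"ty":0,"tz":-0.028,"spin":-8.34},{"gripper":0.085,"tx":0,"ty":0,"tz":-0.028,"spin":-8.34},{"gripper":0.085,"tx":0,"ty":0,"tz":-0.028,"spin":-8.34},{"gripper":0.085,"tx":0,"ty":0,"tz":-0.028,"spin":-8.34},{"gripper":0.085,"tx":0,"ty":0,"tz":-0.028,"spin":-8.34},{"gripper":0.085,"tx":0,"ty":0,"tz":-0.028,"spin":-8.34},{"gripper":0.085,"tx":0,"ty":0,"tz":-0.028,"spin":-8.34}]' && python3 -m inch '[{"gripper":0.085,"tx":0,"ty":0,"tz":0,"spin":-8.34},{"gripper":0.085,"tx":0,"ty":0,"tz":0,"spin":-8.34},{"gripper":0.085,"tx":0,"ty":0,"tz":0,"spin":-8.34},{"gripper":0.085,"tx":0,"ty":0,"tz":0,"spin":-8.34},{"gripper":0.085,"tx":-0.023,"ty":0.033,"tz":0,"spin":0},{"gripper":0.085,"tx":-0.023,"ty":0.033,"tz":0,"spin":0},{"gripper":0.085,"tx":-0.023,"ty":0.033,"tz":0,"spin":0},{"gripper":0.085,"tx":-0.023,"ty":0.033,"tz":0,"spin":0}]';
python3 -c "
from h import *
state(); f=look('top','t5.png',100,220,160,320,5);
T=lambda a:np.array(a)/5+[160,100]"
```

```text
clock: 7.3
eef_pos: [412.2, 119.3, 232.1]
tcp_rot: [3.14, -0.001, 1.031]
contact_force: [-0.1, -0.3, 0.5]
opening: 0.998
clock: 8.1
eef_pos: [548.8, 30.8, 230.7]
tcp_rot: [3.14, -0.0, 1.607]
contact_force: [-0.6, 0.6, 0.3]
opening: 0.998
t 8.1 tcp [548.8  30.8 230.7] rot [ 3.14  -0.     1.607] F [-0.6  0.6  0.3] open 0.998 q [0.05 0.24 1.8  0.   1.11 0.02]
```

View pics/t5.png

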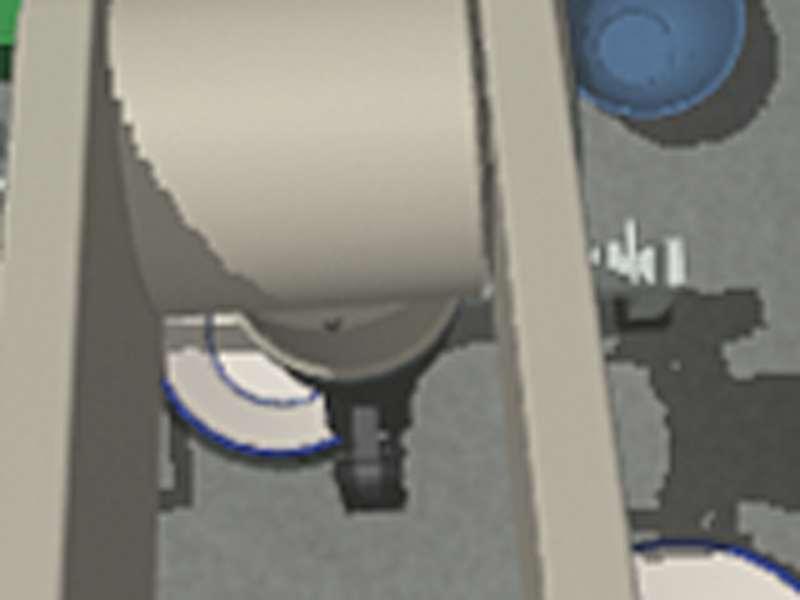

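```bash
python3 -m inch '[{"gripper":0.085,"tx":-0.0225,"ty":0.031,"tz":0,"spin":0},{"gripper":0.085,"tx":-0.0225,"ty":0.031,"tz":0,"spin":0},{"gripper":0.085,"tx":0,"ty":0,"tz":0.03,"spin":0},{"gripper":0.085,"tx":0,"ty":0,"tz":0.03,"spin":0},{"gripper":0.085,"tx":0,"ty":0,"tz":0.03,"spin":0},{"gripper":0.085,"tx":0,"ty":0,"tz":0.01,"spin":0},{"gripper":0.085,"tx":0,"ty":0,"tz":0,"spin":0},{"gripper":0.085,"tx":0,"ty":0,"tz":0,"spin":0}]';
python3 -c "
from h import *
state(); f=look('scene','s5.png',135,285,170,370,4);
print(((proj(f,[(612,-12,100),(612,-12,130)])-[170,135])*4).round())"
```

```text
clock: 8.95
eef_pos: [611.1, -10.5, 131.5]
tcp_rot: [3.14, 0.0, 1.608]
contact_force: [0.6, -0.3, 0.3]
opening: 1.0
t 8.95 tcp [611.1 -10.5 131.5] rot [3.14  0.    1.608] F [ 0.6 -0.3  0.3] open 1.0 q [-0.02  0.44  1.75  0.    0.95 -0.06]
[[270. 291.]
 [267. 270.]]
```

View pics/s5.png

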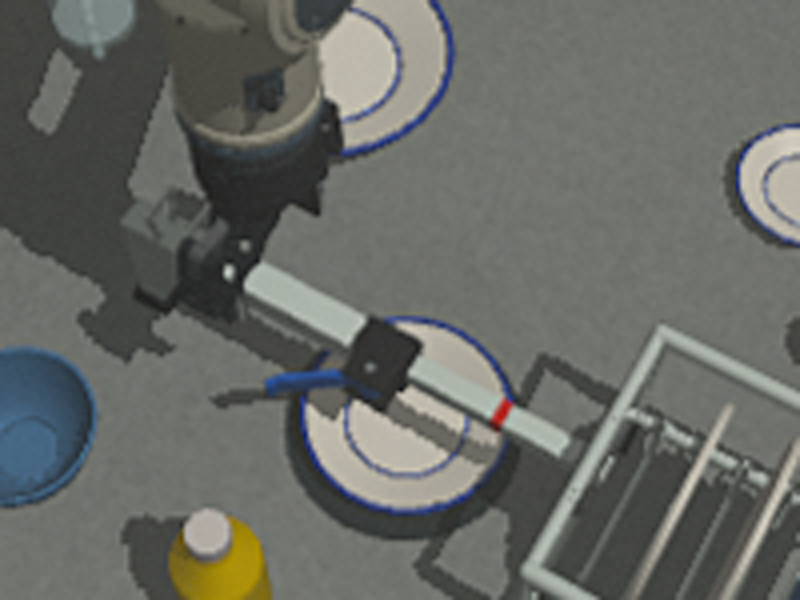

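```bash
python3 -m inch '[{"gripper":0.085,"tx":0,"ty":0,"tz":0.015,"spin":0},{"gripper":0.085,"tx":0,"ty":0,"tz":0.015,"spin":0},{"gripper":0.085,"tx":0,"ty":0,"tz":0.015,"spin":0},{"gripper":0.085,"tx":0,"ty":0,"tz":0.005,"spin":0},{"gripper":0.034,"tx":0,"ty":0,"tz":0,"spin":0},{"gripper":0.034,"tx":0,"ty":0,"tz":0,"spin":0},{"gripper":0.034,"tx":0,"ty":0,"tz":0,"spin":0},{"gripper":0.034,"tx":0,"ty":0,"tz":0,"spin":0}]' 20;
python3 -c "
from h import *
state(); f=look('scene','s6.png',135,285,170,370,4)"
```

```text
clock: 9.8
eef_pos: [610.4, -10.4, 80.8]
tcp_rot: [3.141, 0.0, 1.608]
contact_force: [0.2, 0.4, 0.2]
opening: 0.396
t 9.8 tcp [610.4 -10.4  80.8] rot [3.141 0.    1.608] F [0.2 0.4 0.2] open 0.396 q [-0.02  0.5   1.78  0.    0.86 -0.06]
```

View pics/s6.png

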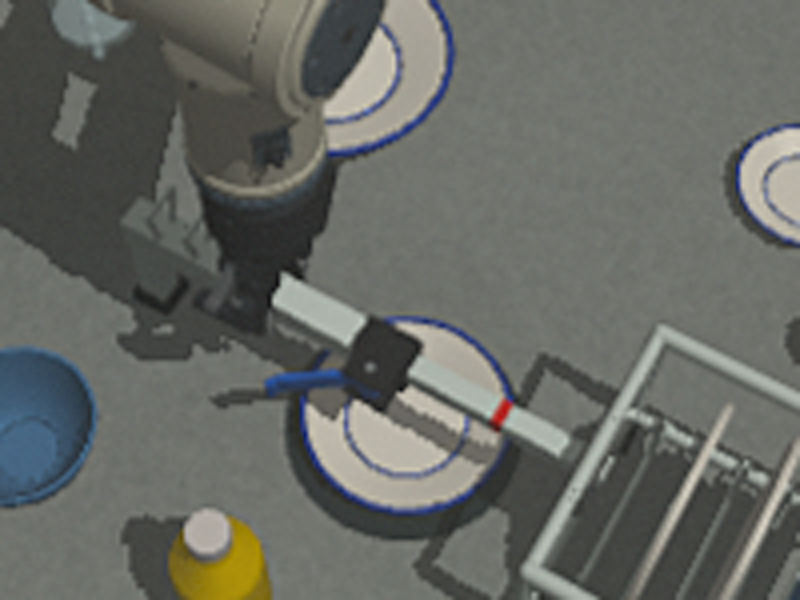

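```bash
python3 -m inch '[{"gripper":0.028,"tx":0,"ty":0,"tz":0,"spin":0},{"gripper":0.028,"tx":0,"ty":0,"tz":0,"spin":0},{"gripper":0.026,"tx":0,"ty":0,"tz":0,"spin":0},{"gripper":0.026,"tx":0,"ty":0,"tz":0,"spin":0},{"gripper":0.02,"tx":0,"ty":0,"tz":0,"spin":0},{"gripper":0.02,"tx":0,"ty":0,"tz":0,"spin":0},{"gripper":0.02,"tx":0,"ty":0,"tz":0,"spin":0},{"gripper":0.02,"tx":0,"ty":0,"tz":0,"spin":0}]' 20;
python3 -c "
from h import *
state()"
```

```text
clock: 10.65
eef_pos: [612.6, -10.4, 81.2]
tcp_rot: [3.136, 0.0, 1.608]
contact_force: [9.0, 0.8, -0.7]
opening: 0.279
t 10.65 tcp [612.6 -10.4  81.2] rot [3.136 0.    1.608] F [ 9.   0.8 -0.7] open 0.279 q [-0.02  0.51  1.78  0.    0.85 -0.06]
```

```bash
python3 -m inch '[{"gripper":0.02,"tx":0.005,"ty":0.002,"tz":0,"spin":0},{"gripper":0.02,"tx":0.008,"ty":0,"tz":0,"spin":0},{"gripper":0.02,"tx":0.008,"ty":0,"tz":0,"spin":0},{"gripper":0.02,"tx":0.008,"ty":0,"tz":0,"spin":0},{"gripper":0.02,"tx":0.008,"ty":0,"tz":0,"spin":0},{"gripper":0.02,"tx":0.008,"ty":0,"tz":0,"spin":0},{"gripper":0.02,"tx":0.005,"ty":0,"tz":0,"spin":0},{"gripper":0.02,"tx":0,"ty":0,"tz":0,"spin":0}]' 30
cat > ov.py <<'E'
from h import *
import sys
def ov(name,mouth,cam='scene',r0=200,r1=275,c0=220,c1=320,k=8):
    f=grab_frame(cam); im=f['pixels'][:,:,::-1][r0:r1,c0:c1]
    big=cv2.resize(im,None,fx=k,fy=k,interpolation=cv2.INTER_CUBIC)
    a=.037; ex=np.array([np.cos(a),np.sin(a),0]); ey=np.array([-np.sin(a),np.cos(a),0])
    O=np.array([612.6,-10.4,0.])   # axis point
    def W(x,y,z): return O+ex*x+ey*y+np.array([0,0,z])
    def line(P,col):
        q=(((proj(f,P)-[c0,r0])+0.5)*k).astype(int); cv2.polylines(big,[q.reshape(-1,1,2)],False,col,1)
    # collar top rectangle with mouth at y=mouth (from O)
    m=mouth
    line([W(-14,m,118),W(31,m,118),W(31,m-40,118),W(-14,m-40,118),W(-14,m,118)],(0,255,255))
    return f,big,W,line
E
python3 -c "
from ov import *
state()
f,big,W,line=ov('x',108.4+53)
t=175.
for y in (t-4,t+4): line([W(-8,y,92),W(-8,y,108),W(8,y,108),W(8,y,92)],(0,255,0))
cv2.imwrite('pics/o1.png',big); cv2.imwrite('pics/o1raw.png',cv2.resize(f['pixels'][200:275,220:320,::-1],None,fx=8,fy=8,interpolation=cv2.INTER_CUBIC))"
```

```text
clock: 11.45
eef_pos: [610.8, 40.3, 81.2]
tcp_rot: [3.14, -0.0, 1.608]
contact_force: [0.5, 1.6, 6.9]
opening: 0.275
t 11.45 tcp [610.8  40.3  81.2] rot [ 3.14  -0.     1.608] F [0.5 1.6 6.9] open 0.275 q [0.06 0.51 1.78 0.   0.86 0.03]
```

View pics/o1.png

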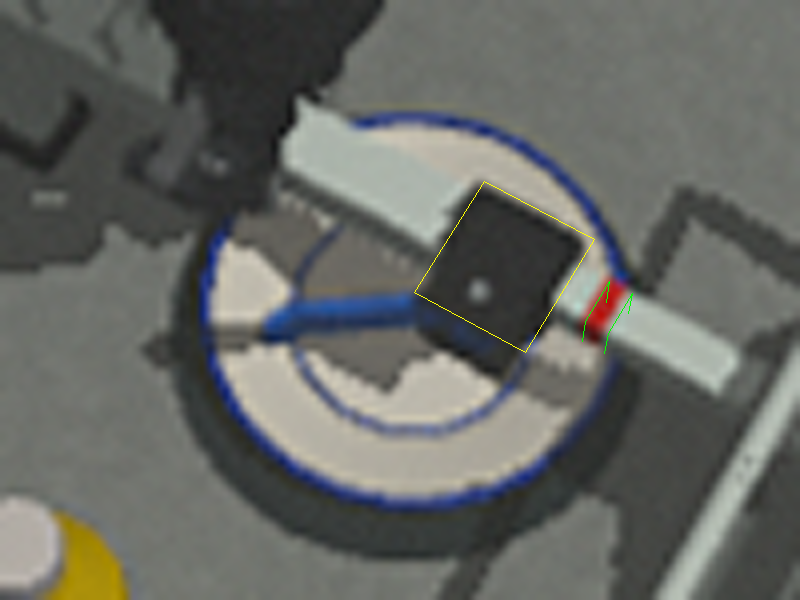

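View pics/o1raw.png

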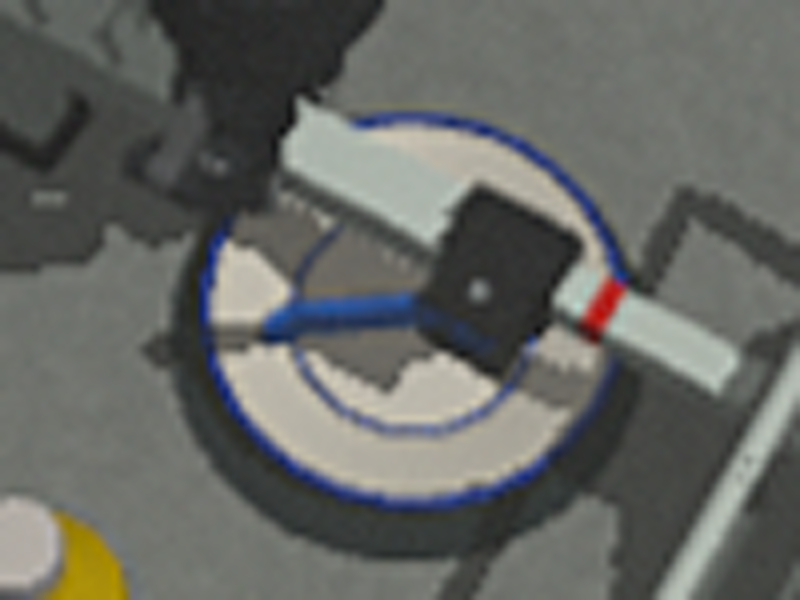

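```bash
python3 -m inch '[{"gripper":0.02,"tx":0.004,"ty":0,"tz":0,"spin":0},{"gripper":0.02,"tx":0.004,"ty":0,"tz":0,"spin":0},{"gripper":0.02,"tx":0.003,"ty":0,"tz":0,"spin":0},{"gripper":0.02,"tx":0.002,"ty":0,"tz":0,"spin":0},{"gripper":0.02,"tx":0,"ty":0,"tz":0,"spin":0},{"gripper":0.02,"tx":0,"ty":0,"tz":0,"spin":0},{"gripper":0.02,"tx":0,"ty":0,"tz":0,"spin":0},{"gripper":0.02,"tx":0,"ty":0,"tz":0,"spin":0}]' 30;
python3 -c "
from ov import *
state()
f,big,W,line=ov('x',172.5)
t=173.5
for y in (t-4,t+4): line([W(-8,y,92),W(-8,y,108),W(8,y,108),W(8,y,92)],(0,255,0))
cv2.imwrite('pics/o2.png',big); cv2.imwrite('pics/o2raw.png',cv2.resize(f['pixels'][215:265,260:320,::-1],None,fx=12,fy=12,interpolation=cv2.INTER_NEAREST))"
```

```text
clock: 12.3
eef_pos: [610.3, 52.7, 81.1]
tcp_rot: [3.14, -0.0, 1.608]
contact_force: [0.5, 0.6, 6.7]
opening: 0.278
t 12.3 tcp [610.3  52.7  81.1] rot [ 3.14  -0.     1.608] F [0.5 0.6 6.7] open 0.278 q [ 0.08  0.51  1.78 -0.    0.86  0.05]
```

View pics/o2.png

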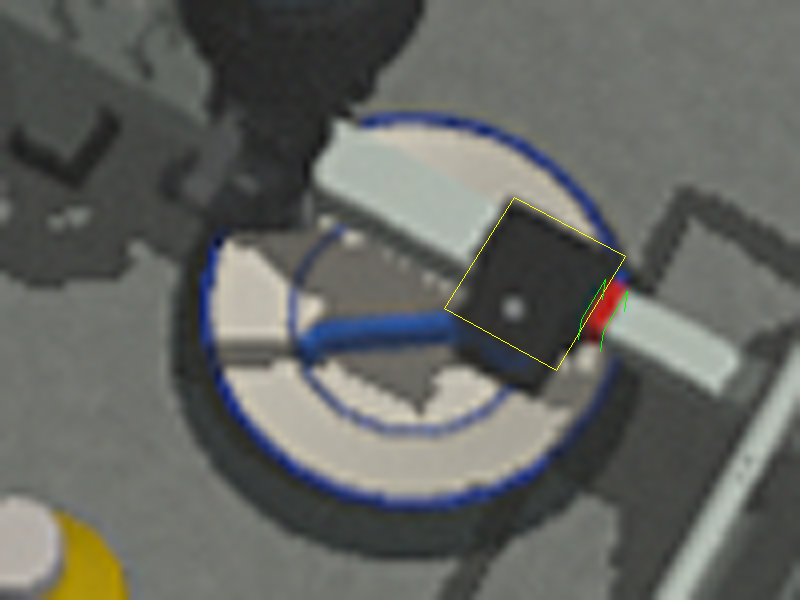

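View pics/o2raw.png

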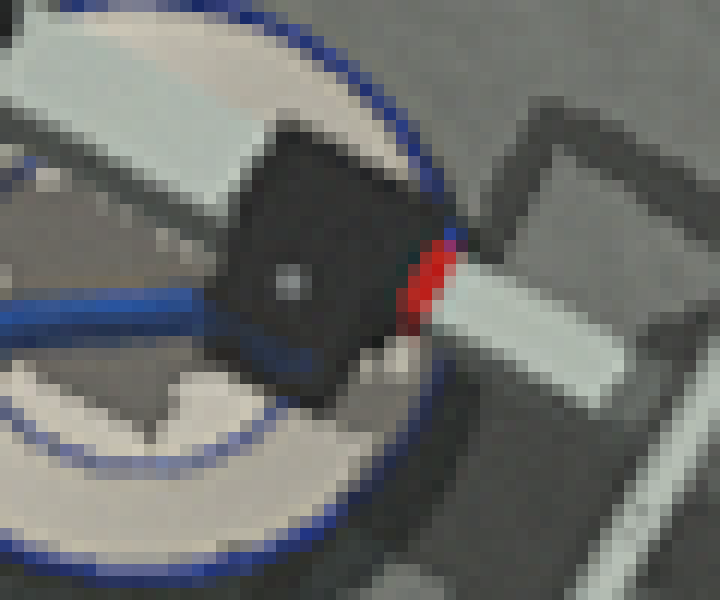

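```bash
cat >> ov.py <<'E'
def redmm(im,ref=None):
    a=np.load('pics/scene.npy').astype(float)[228:248,286:306]; b=im.astype(float)[228:248,286:306]
    g=lambda v:np.clip(v[:,:,0]-0.5*(v[:,:,1]+v[:,:,2])-15,0,None)
    # top-face pixels only brightness-normalised
    ra,rb=g(a),g(b)
    print('red full',ra.sum().round(),'now',rb.sum().round(),'visible mm',(8*rb.sum()/ra.sum()).round(2))
    return ra,rb
E
python3 -c "
from ov import *
f=grab_frame('scene'); a,b=redmm(f['pixels'])
np.set_printoptions(linewidth=200)
print(a[4:16,2:18].astype(int)); print(b[4:16,2:18].astype(int))
t=173.5;
"
```

```text
red full 2315.0 now 2033.0 visible mm 7.03
[[  0   0   0   0   0   0   0   0   0   0   0   0   0   0   0   0]
 [  0   0   0   0   0   0   0   0   0   0   0   0   0   0   0   0]
 [  0   0   0   0   0   0   0   2   0   0   0   0   0   0   0   0]
 [  0   0   0   0   0   0   0  60 109  80  17   0   0   0   0   0]
 [  0   0   0   0   0   0  22 103 139 115   7   0   0   0   0   0]
 [  0   0   0   0   0   0  72 126 136  54   0   0   0   0   0   0]
 [  0   0   0   0   0  42 120 129 116   2   0   0   0   0   0   0]
 [  0   0   0   0   0  88 137 137  42   0   0   0   0   0   0   0]
 [  0   0   0   0  20  75 110  88   0   0   0   0   0   0   0   0]
 [  0   0   0   0   6  26  54  21   0   0   0   0   0   0   0   0]
 [  0   0   0   0   0  13  29   0   0   0   0   0   0   0   0   0]
 [  0   0   0   0   0   0  11   0   0   0   0   0   0   0   0   0]]
[[  0   0   0   0   0   0   0   0   0   0   0   0   0   0   0   0]
 [  0   0   0   0   0   0   0   0   0   0   0   0   0   0   0   0]
 [  0   0   0   0   0   0   0   0   0   0   0   0   0   0   0   0]
 [  0   0   0   0   0   0   0  14  96  46   0   0   0   0   0   0]
 [  0   0   0   0   0   0   0  88 141 119   7   0   0   0   0   0]
 [  0   0   0   0   0   0  40 121 142  57   0   0   0   0   0   0]
 [  0   0   0   0   0   0 101 135 125   4   0   0   0   0   0   0]
 [  0   0   0   0   0  49 126 144  42   0   0   0   0   0   0   0]
 [  0   0   0   0   0  53 115  93   0   0   0   0   0   0   0   0]
 [  0   0   0   0   0  24  57  21   0   0   0   0   0   0   0   0]
 [  0   0   0   0   0  24  32   0   0   0   0   0   0   0   0   0]
 [  0   0   0   0   0   0   8   0   0   0   0   0   0   0   0   0]]
```

```bash
python3 -m inch '[{"gripper":0.02,"tx":0.0015,"ty":0,"tz":0,"spin":0},{"gripper":0.02,"tx":0.001,"ty":0,"tz":0,"spin":0},{"gripper":0.02,"tx":0.001,"ty":0,"tz":0,"spin":0},{"gripper":0.02,"tx":0,"ty":0,"tz":0,"spin":0},{"gripper":0.02,"tx":0,"ty":0,"tz":0,"spin":0},{"gripper":0.02,"tx":0,"ty":0,"tz":0,"spin":0},{"gripper":0.02,"tx":0,"ty":0,"tz":0,"spin":0},{"gripper":0.02,"tx":0,"ty":0,"tz":0,"spin":0}]' 30;
python3 -c "
from ov import *
state()
f=grab_frame('scene'); a,b=redmm(f['pixels']); print(b[4:16,2:18].astype(int))
cv2.imwrite('pics/o3raw.png',cv2.resize(f['pixels'][215:265,260:320,::-1],None,fx=12,fy=12,interpolation=cv2.INTER_NEAREST))"
```

```text
clock: 13.2
eef_pos: [610.2, 55.9, 81.2]
tcp_rot: [3.14, 0.0, 1.608]
contact_force: [1.2, -1.8, 6.1]
opening: 0.277
t 13.2 tcp [610.2  55.9  81.2] rot [3.14  0.    1.608] F [ 1.2 -1.8  6.1] open 0.277 q [ 0.09  0.51  1.77 -0.    0.86  0.05]
red full 2315.0 now 922.0 visible mm 3.19
[[  0   0   0   0   0   0   0   0   0   0   0   0   0   0   0   0]
 [  0   0   0   0   0   0   0   0   0   0   0   0   0   0   0   0]
 [  0   0   0   0   0   0   0   0   0   0   0   0   0   0   0   0]
 [  0   0   0   0   0   0   0   0   0  52  19   0   0   0   0   0]
 [  0   0   0   0   0   0   0   0  16 102  12   0   0   0   0   0]
 [  0   0   0   0   0   0   0   0 101  58   0   0   0   0   0   0]
 [  0   0   0   0   0   0   0  51 121  11   0   0   0   0   0   0]
 [  0   0   0   0   0   0   0 114  47   0   0   0   0   0   0   0]
 [  0   0   0   0   0   0  35  86   0   0   0   0   0   0   0   0]
 [  0   0   0   0   0   0  31  23   0   0   0   0   0   0   0   0]
 [  0   0   0   0   0   0  28   0   0   0   0   0   0   0   0   0]
 [  0   0   0   0   0   0  12   0   0   0   0   0   0   0   0   0]]
```

View pics/o3raw.png

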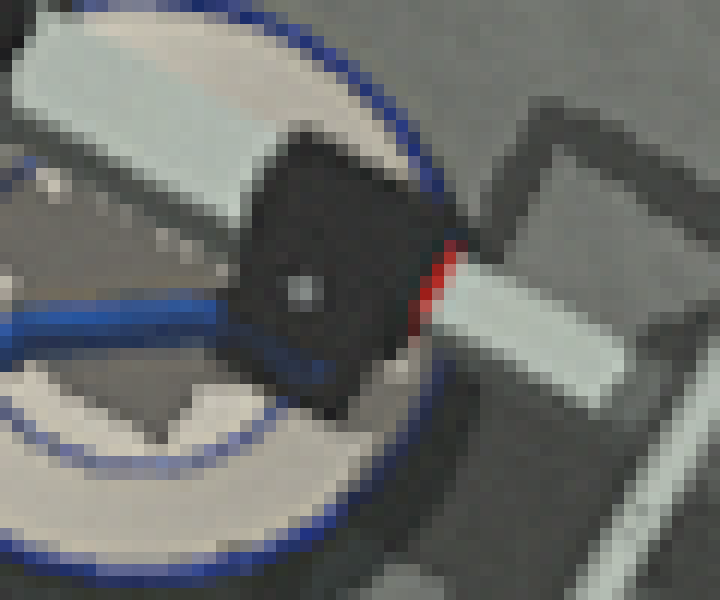

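```bash
python3 -m inch '[{"gripper":0.085,"tx":0,"ty":0,"tz":0,"spin":0},{"gripper":0.085,"tx":0,"ty":0,"tz":0,"spin":0},{"gripper":0.085,"tx":0,"ty":0,"tz":0,"spin":0},{"gripper":0.085,"tx":0,"ty":0,"tz":0,"spin":0},{"gripper":0.085,"tx":0,"ty":0.007,"tz":0,"spin":0},{"gripper":0.085,"tx":0,"ty":0.007,"tz":0,"spin":0},{"gripper":0.085,"tx":0,"ty":0.006,"tz":0,"spin":0},{"gripper":0.085,"tx":0,"ty":0.005,"tz":0,"spin":0}]' 30;
python3 -c "
from ov import *
state()
f=look('scene','s7.png',170,290,220,380,5); a,b=redmm(f['pixels'])"
```

```text
clock: 14.05
eef_pos: [635.4, 57.1, 80.3]
tcp_rot: [3.141, -0.0, 1.608]
contact_force: [0.9, -0.1, 0.3]
opening: 0.992
t 14.05 tcp [635.4  57.1  80.3] rot [ 3.141 -0.     1.608] F [ 0.9 -0.1  0.3] open 0.992 q [0.09 0.54 1.72 0.   0.88 0.05]
red full 2315.0 now 942.0 visible mm 3.25
```

View pics/s7.png

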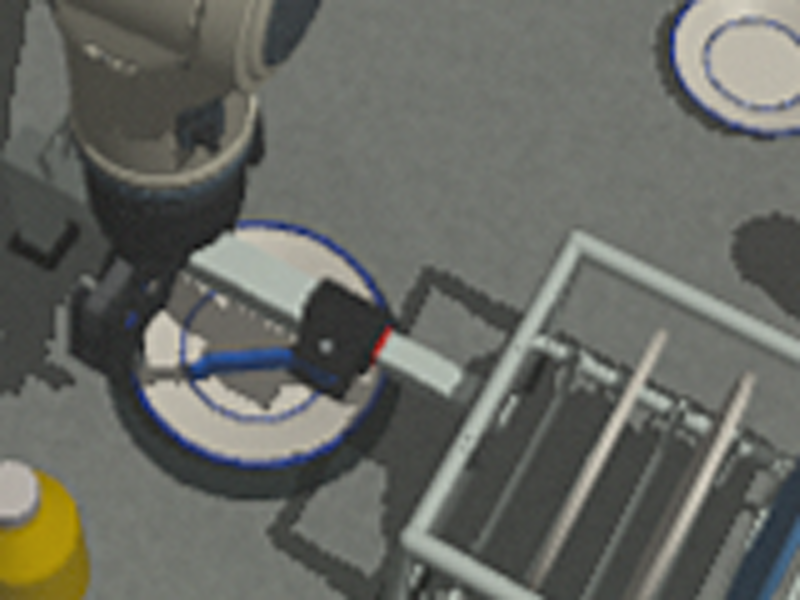

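```bash
python3 -m inch '[{"gripper":0.085,"tx":0.007,"ty":0.001,"tz":0,"spin":0},{"gripper":0.085,"tx":0.007,"ty":0,"tz":0,"spin":0},{"gripper":0.085,"tx":0.007,"ty":0,"tz":0,"spin":0},{"gripper":0.085,"tx":0.007,"ty":0,"tz":0,"spin":0},{"gripper":0.085,"tx":0.007,"ty":0,"tz":0,"spin":0},{"gripper":0.085,"tx":0.007,"ty":0,"tz":0,"spin":0},{"gripper":0.085,"tx":0.004,"ty":0,"tz":0,"spin":0},{"gripper":0.085,"tx":0,"ty":0,"tz":0,"spin":0}]' 20;
python3 -c "
from ov import *
state()
f=look('scene','s8.png',185,275,240,360,6.6); a,b=redmm(f['pixels'])"
```

```text
clock: 14.9
eef_pos: [633.8, 103.7, 80.3]
tcp_rot: [3.142, -0.0, 1.608]
contact_force: [-0.3, 0.4, 0.5]
opening: 0.999
t 14.9 tcp [633.8 103.7  80.3] rot [ 3.142 -0.     1.608] F [-0.3  0.4  0.5] open 0.999 q [0.16 0.55 1.71 0.   0.89 0.12]
red full 2315.0 now 960.0 visible mm 3.32
```

View pics/s8.png

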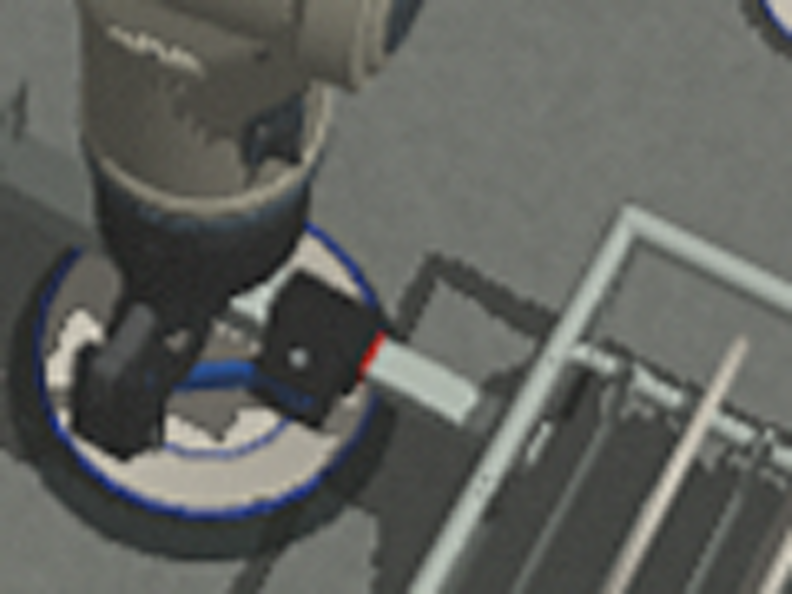

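```bash
python3 -m inch '[{"gripper":0.08,"tx":0,"ty":0,"tz":0.003,"spin":0},{"gripper":0.076,"tx":0,"ty":0,"tz":0,"spin":0},{"gripper":0.072,"tx":0,"ty":-0.001,"tz":0,"spin":0},{"gripper":0.07,"tx":0,"ty":-0.0005,"tz":0,"spin":0},{"gripper":0.07,"tx":0,"ty":0,"tz":0,"spin":0},{"gripper":0.07,"tx":0,"ty":0,"tz":0,"spin":0},{"gripper":0.07,"tx":0,"ty":0,"tz":0,"spin":0},{"gripper":0.07,"tx":0,"ty":0,"tz":0,"spin":0}]' 20;
python3 -c "
from ov import *
state()
f=look('scene','s9.png',185,275,240,360,6.6); a,b=redmm(f['pixels'])"
```

```text
clock: 15.75
eef_pos: [631.5, 102.7, 77.2]
tcp_rot: [-3.14, 0.0, 1.608]
contact_force: [-5.4, -1.1, 4.8]
opening: 0.821
t 15.75 tcp [631.5 102.7  77.2] rot [-3.14   0.     1.608] F [-5.4 -1.1  4.8] open 0.821 q [ 0.16  0.55  1.71 -0.    0.88  0.12]
red full 2315.0 now 1037.0 visible mm 3.58
```

View pics/s9.png

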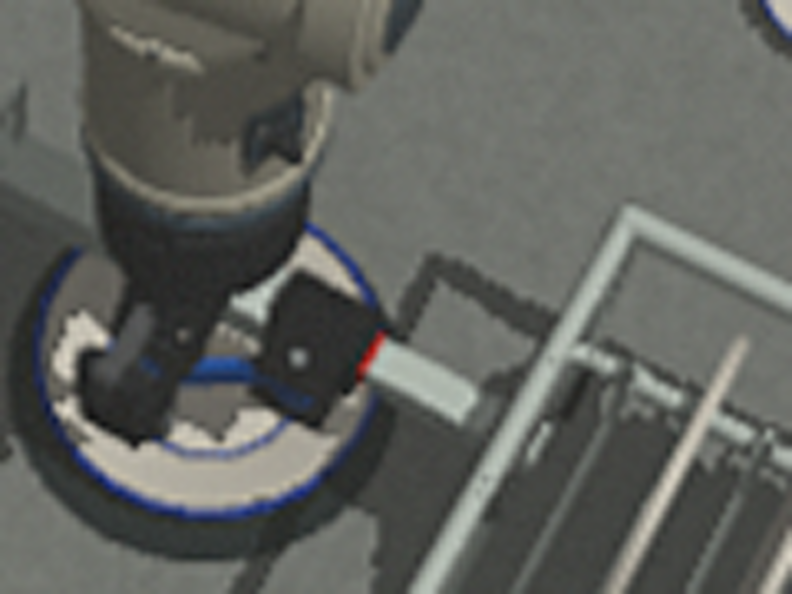

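```bash
python3 -m inch '[{"gripper":0.068,"tx":0.0005,"ty":0,"tz":0,"spin":0},{"gripper":0.066,"tx":0,"ty":-0.001,"tz":0,"spin":0},{"gripper":0.064,"tx":0,"ty":-0.001,"tz":0,"spin":0},{"gripper":0.062,"tx":0,"ty":-0.001,"tz":0,"spin":0},{"gripper":0.06,"tx":0,"ty":-0.001,"tz":0,"spin":0},{"gripper":0.06,"tx":0,"ty":0,"tz":0,"spin":0},{"gripper":0.06,"tx":0,"ty":0,"tz":0,"spin":0},{"gripper":0.06,"tx":0,"ty":0,"tz":0,"spin":0}]' 40;
python3 -c "
from ov import *
state()
f=look('scene','s10.png',185,275,240,360,6.6); a,b=redmm(f['pixels'])"
```

```text
clock: 16.6
eef_pos: [626.5, 103.0, 77.2]
tcp_rot: [-3.138, 0.0, 1.608]
contact_force: [-9.1, -1.0, 9.0]
opening: 0.704
t 16.6 tcp [626.5 103.   77.2] rot [-3.138  0.     1.608] F [-9.1 -1.   9. ] open 0.704 q [0.16 0.54 1.72 0.   0.88 0.12]
red full 2315.0 now 909.0 visible mm 3.14
```

View pics/s10.png

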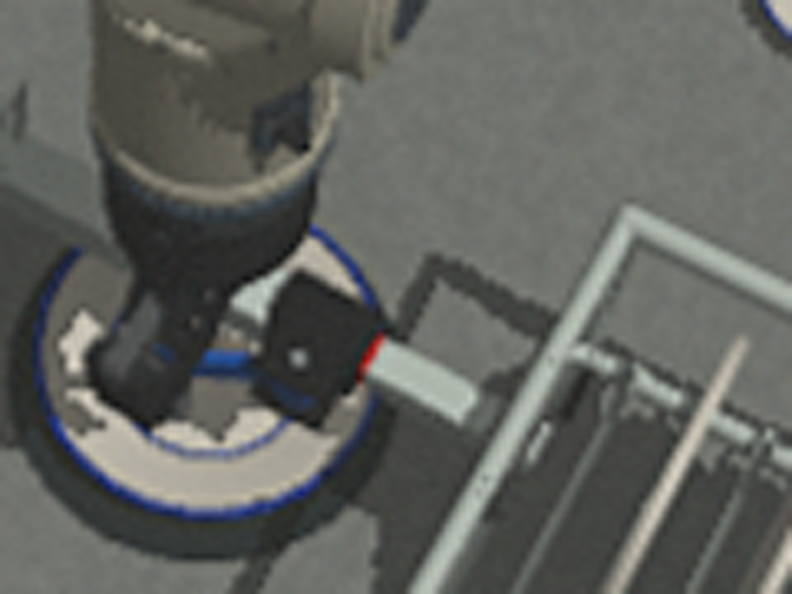

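```bash
python3 -m inch '[{"gripper":0.058,"tx":0,"ty":-0.001,"tz":0,"spin":0},{"gripper":0.056,"tx":0,"ty":-0.001,"tz":0,"spin":0},{"gripper":0.054,"tx":0,"ty":-0.001,"tz":0,"spin":0},{"gripper":0.052,"tx":0,"ty":-0.001,"tz":0,"spin":0},{"gripper":0.051,"tx":0,"ty":-0.0005,"tz":0,"spin":0},{"gripper":0.051,"tx":0,"ty":0,"tz":0,"spin":0},{"gripper":0.051,"tx":0,"ty":0,"tz":0,"spin":0},{"gripper":0.051,"tx":0,"ty":0,"tz":0,"spin":0}]' 40;
python3 -c "
from ov import *
state()
f=look('scene','s11.png',185,275,240,360,6.6); a,b=redmm(f['pixels'])"
```

```text
clock: 17.45
eef_pos: [622.0, 102.8, 77.5]
tcp_rot: [-3.138, 0.0, 1.608]
contact_force: [-10.1, -2.1, 11.0]
opening: 0.599
t 17.45 tcp [622.  102.8  77.5] rot [-3.138  0.     1.608] F [-10.1  -2.1  11. ] open 0.599 q [0.16 0.54 1.73 0.   0.88 0.12]
red full 2315.0 now 896.0 visible mm 3.1
```

View pics/s11.png

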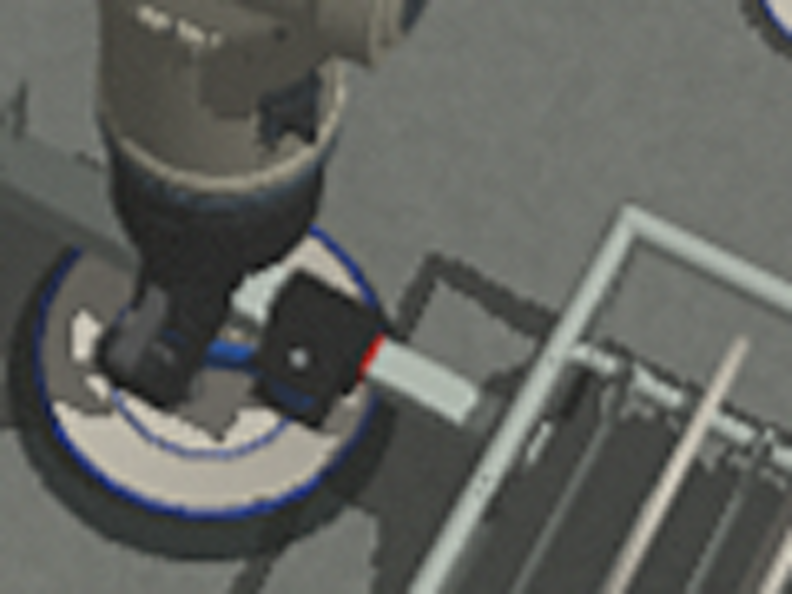

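```bash
python3 -m inch '[{"gripper":0.05,"tx":0,"ty":-0.0005,"tz":0,"spin":0},{"gripper":0.049,"tx":0,"ty":-0.0005,"tz":0,"spin":0},{"gripper":0.048,"tx":0,"ty":-0.0005,"tz":0,"spin":0},{"gripper":0.047,"tx":0,"ty":-0.0005,"tz":0,"spin":0},{"gripper":0.046,"tx":0,"ty":-0.0005,"tz":0,"spin":0},{"gripper":0.045,"tx":0,"ty":-0.0005,"tz":0,"spin":0},{"gripper":0.045,"tx":0,"ty":0,"tz":0,"spin":0},{"gripper":0.045,"tx":0,"ty":0,"tz":0,"spin":0}]' 60;
python3 -c "
from ov import *
state()
f=look('scene','s12.png',185,275,240,360,6.6); a,b=redmm(f['pixels'])"
```

```text
clock: 18.3
eef_pos: [619.0, 102.6, 77.6]
tcp_rot: [-3.138, 0.001, 1.608]
contact_force: [-9.2, -3.6, 11.9]
opening: 0.528
t 18.3 tcp [619.  102.6  77.6] rot [-3.138e+00  1.000e-03  1.608e+00] F [-9.2 -3.6 11.9] open 0.528 q [ 0.16  0.53  1.74 -0.    0.87  0.13]
red full 2315.0 now 1106.0 visible mm 3.82
```

```bash
python3 -m inch '[{"gripper":0.045,"tx":0.0005,"ty":0.001,"tz":0,"spin":0},{"gripper":0.044,"tx":0.0005,"ty":-0.0005,"tz":0,"spin":0},{"gripper":0.043,"tx":0,"ty":-0.0005,"tz":0,"spin":0},{"gripper":0.042,"tx":0,"ty":-0.0005,"tz":0,"spin":0},{"gripper":0.041,"tx":0,"ty":-0.0005,"tz":0,"spin":0},{"gripper":0.04,"tx":0,"ty":-0.0005,"tz":0,"spin":0},{"gripper":0.04,"tx":0,"ty":0,"tz":0,"spin":0},{"gripper":0.04,"tx":0,"ty":0,"tz":0,"spin":0}]' 80;
python3 -c "
from ov import *
state()
f=look('scene','s13.png',185,275,240,360,6.6); a,b=redmm(f['pixels'])"
```

```text
clock: 19.15
eef_pos: [616.5, 103.0, 77.3]
tcp_rot: [-3.136, 0.001, 1.608]
contact_force: [-13.3, -4.2, 13.6]
opening: 0.471
t 19.15 tcp [616.5 103.   77.3] rot [-3.136e+00  1.000e-03  1.608e+00] F [-13.3  -4.2  13.6] open 0.471 q [ 0.16  0.53  1.74 -0.    0.87  0.13]
red full 2315.0 now 900.0 visible mm 3.11
```

View pics/s13.png

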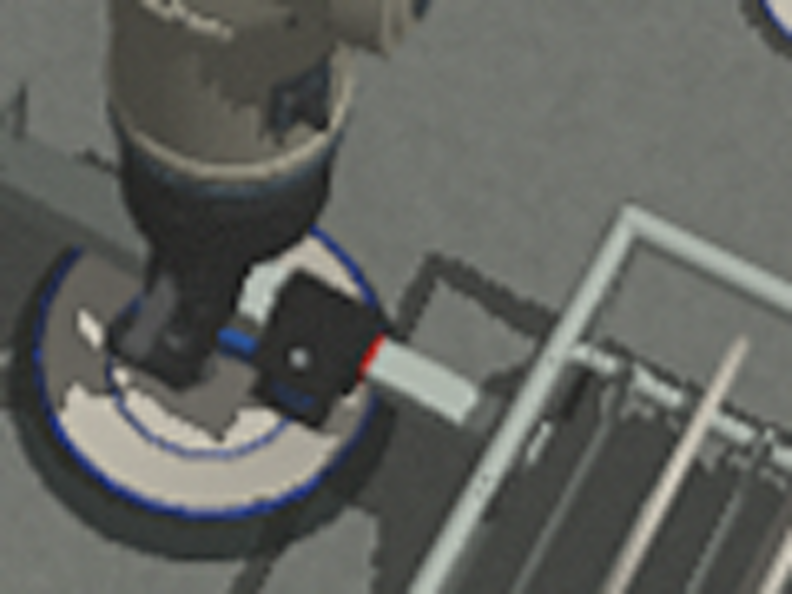

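```bash
python3 -m inch '[{"gripper":0.039,"tx":0.0003,"ty":-0.0005,"tz":0,"spin":0},{"gripper":0.038,"tx":0.0002,"ty":-0.0005,"tz":0,"spin":0},{"gripper":0.037,"tx":0,"ty":-0.0005,"tz":0,"spin":0},{"gripper":0.036,"tx":0,"ty":-0.0005,"tz":0,"spin":0},{"gripper":0.035,"tx":0,"ty":-0.0005,"tz":0,"spin":0},{"gripper":0.034,"tx":0,"ty":-0.0005,"tz":0,"spin":0},{"gripper":0.034,"tx":0,"ty":0,"tz":0,"spin":0},{"gripper":0.034,"tx":0,"ty":0,"tz":0,"spin":0}]' 80;
python3 -c "
from ov import *
state()
f=look('scene','s14.png',185,275,240,360,6.6); a,b=redmm(f['pixels'])"
```

```text
clock: 20.0
eef_pos: [613.5, 103.5, 77.4]
tcp_rot: [-3.136, 0.001, 1.608]
contact_force: [-12.9, -3.3, 13.2]
opening: 0.4
t 20.0 tcp [613.5 103.5  77.4] rot [-3.136e+00  1.000e-03  1.608e+00] F [-12.9  -3.3  13.2] open 0.4 q [ 0.16  0.53  1.75 -0.    0.87  0.13]
red full 2315.0 now 760.0 visible mm 2.63
```

```bash
python3 -m inch '[{"gripper":0.032,"tx":0,"ty":-0.0005,"tz":0,"spin":0},{"gripper":0.03,"tx":0,"ty":0,"tz":0,"spin":0},{"gripper":0.028,"tx":0,"ty":0,"tz":0,"spin":0},{"gripper":0.025,"tx":0,"ty":0,"tz":0,"spin":0},{"gripper":0.025,"tx":0,"ty":0,"tz":0,"spin":0},{"gripper":0.025,"tx":0,"ty":0,"tz":0,"spin":0},{"gripper":0.025,"tx":0,"ty":0,"tz":0,"spin":0},{"gripper":0.025,"tx":0,"ty":0,"tz":0,"spin":0}]' 80;
python3 -c "
from ov import *
state()
f=look('scene','s15.png',185,275,240,360,6.6); a,b=redmm(f['pixels']); print(b[4:16,2:18].astype(int)); plate('scene')"
```

```text
clock: 20.85
eef_pos: [611.6, 103.6, 77.6]
tcp_rot: [-3.133, 0.001, 1.607]
contact_force: [-18.4, -3.1, 18.6]
opening: 0.352
t 20.85 tcp [611.6 103.6  77.6] rot [-3.133e+00  1.000e-03  1.607e+00] F [-18.4  -3.1  18.6] open 0.352 q [0.17 0.53 1.75 0.   0.87 0.13]
red full 2315.0 now 744.0 visible mm 2.57
[[  0   0   0   0   0   0   0   0   0   0   0   0   0   0   0   0]
 [  0   0   0   0   0   0   0   0   0   0   0   0   0   0   0   0]
 [  0   0   0   0   0   0   0   0   0   0   0   0   0   0   0   0]
 [  0   0   0   0   0   0   0   0   0  26   1   0   0   0   0   0]
 [  0   0   0   0   0   0   0   0   0  90   8   0   0   0   0   0]
 [  0   0   0   0   0   0   0   0  60  53   0   0   0   0   0   0]
 [  0   0   0   0   0   0   0  19 102   9   0   0   0   0   0   0]
 [  0   0   0   0   0   0   0 109  46   0   0   0   0   0   0   0]
 [  0   0   0   0   0   0  40  89   1   0   0   0   0   0   0   0]
 [  0   0   0   0   0   0  30  21   0   0   0   0   0   0   0   0]
 [  0   0   0   0   0   0  24   0   0   0   0   0   0   0   0   0]
 [  0   0   0   0   0   0  12   0   0   0   0   0   0   0   0   0]]
scene plate 0.81 [ 376.9 -144.9] 92.2
scene plate 0.71 [606.1  90.1] 72.9
scene plate 0.69 [277.4 248.6] 56.6
```

View pics/s15.png

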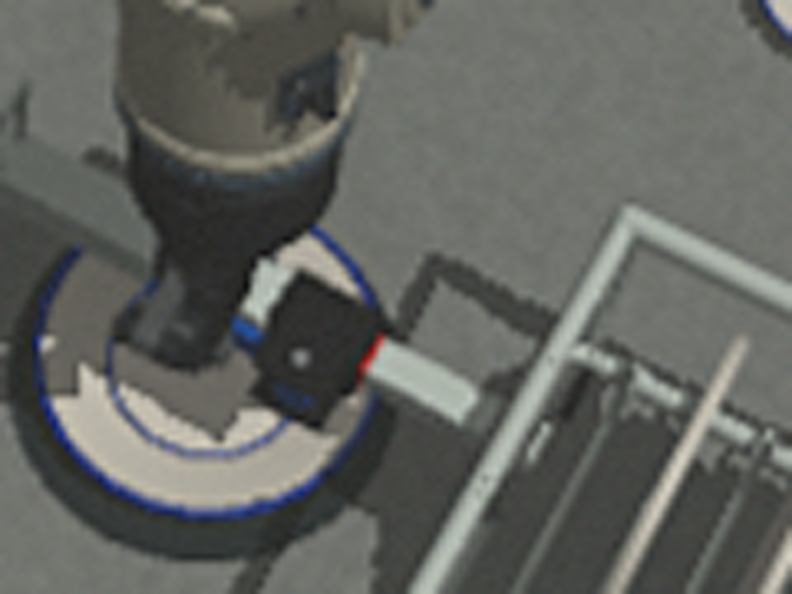

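```bash
python3 -m inch '[{"gripper":0.025,"tx":0,"ty":-0.0005,"tz":0,"spin":0},{"gripper":0.025,"tx":0,"ty":-0.0005,"tz":0,"spin":0},{"gripper":0.025,"tx":0,"ty":-0.0005,"tz":0,"spin":0},{"gripper":0.025,"tx":0,"ty":0,"tz":0,"spin":0},{"gripper":0.025,"tx":0,"ty":0,"tz":0,"spin":0},{"gripper":0.025,"tx":0,"ty":0,"tz":0,"spin":0},{"gripper":0.025,"tx":0,"ty":0,"tz":0,"spin":0},{"gripper":0.025,"tx":0,"ty":0,"tz":0,"spin":0}]' 60;
python3 -c "
from ov import *
s=state(); print(np.abs(s['qvel']).max())
f=look('scene','s16.png',185,275,240,360,6.6); a,b=redmm(f['pixels'])
f2=look('scene','s17.png',0,384,0,512,1.55)"
```

```text
clock: 21.8
eef_pos: [611.6, 103.7, 77.7]
tcp_rot: [-3.136, 0.001, 1.607]
contact_force: [-14.3, -3.7, 22.8]
opening: 0.349
t 21.8 tcp [611.6 103.7  77.7] rot [-3.136e+00  1.000e-03  1.607e+00] F [-14.3  -3.7  22.8] open 0.349 q [0.17 0.52 1.75 0.   0.87 0.13]
0.004388687961757135
red full 2315.0 now 748.0 visible mm 2.58
```

View pics/s17.png

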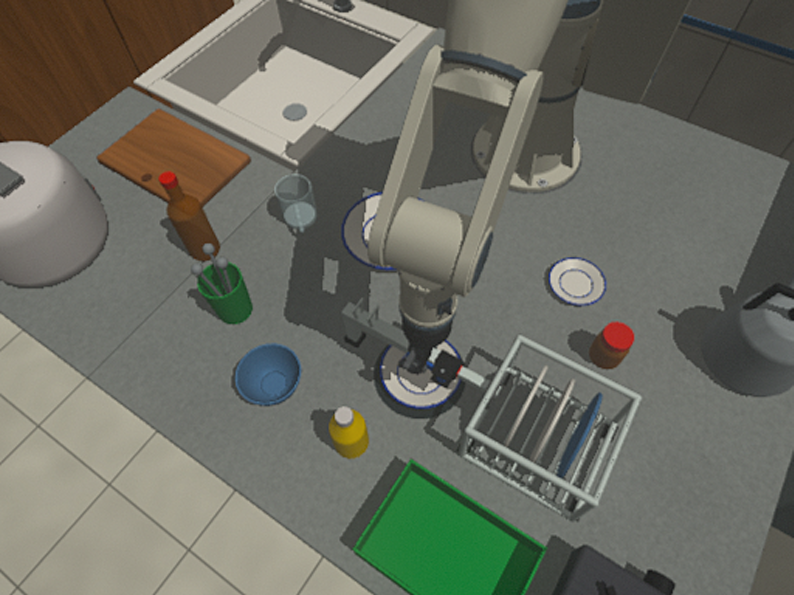

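View pics/s16.png

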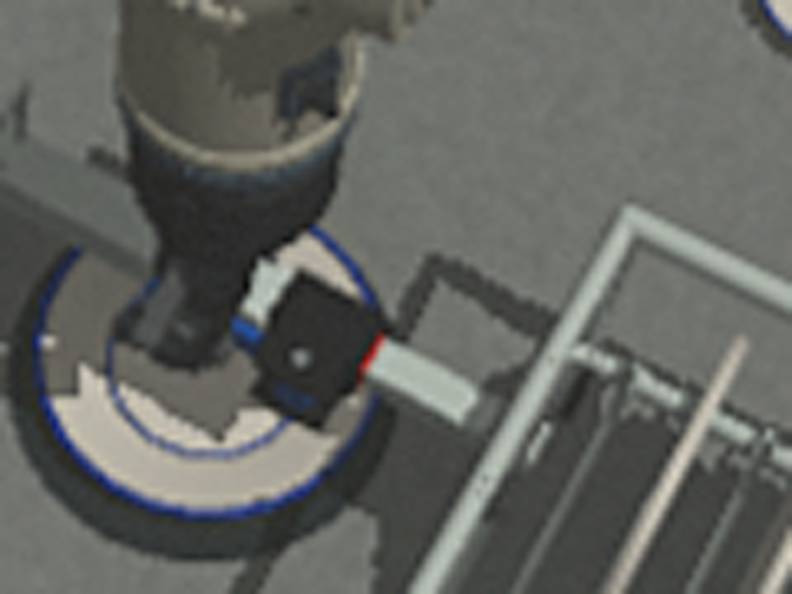

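```bash
python3 -c "
from ov import *
f,big,W,line=ov('x',174.5,r0=220,r1=262,c0=262,c1=306,k=14)
m=174.5
def lev(th,col):
    c,s=np.cos(th),np.sin(th)
    pt=lambda d,o: W(21+d*s-o*c, m-20-d*c-o*s,109)
    line([pt(10,0),pt(69,0),pt(69,6),pt(10,6)],col)
lev(0,(0,255,0)); lev(0.15,(0,0,255)); lev(-.07,(255,255,255))
cv2.imwrite('pics/o5.png',big)
np.set_printoptions(linewidth=200)
"
```

```text
(no output)
```

View pics/o5.png

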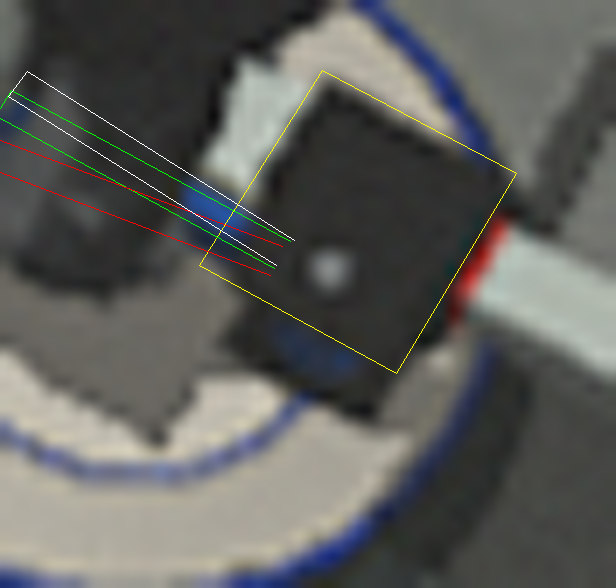

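```bash
python3 -c "
from h import *
from rig import sign_off
state(); print(sign_off())"
```

```text
t 21.95 tcp [611.6 103.7  77.8] rot [-3.136e+00  1.000e-03  1.607e+00] F [-14.2  -1.9   9.4] open 0.347 q [0.17 0.52 1.75 0.   0.87 0.13]
the job is handed in; nothing more can be done
None
```

I handed the job in at 21.95 s. The plate is on the mat, the collar mouth is on the red tape, and the gripper is still pinching the tube and the closed lever at 60 N. No verdict was reported.

I slid the 150 mm plate onto the mat with open fingers, pinched the tube and pushed the arm in about 66 mm. I then re-gripped over the tube and the open lever, and closed the lever in small steps while holding the arm.

**Last checks:**
- **Plate:** it is at about (606, 90) mm. The two cameras put the mat centre at (605–610, 92–94) mm, so the plate is roughly 2 to 6 mm off; the limit is 20 mm.
- **Collar mouth:** about 2.6 mm of the 8 mm tape still shows, so the mouth sits about 1.4 mm past the tape's middle towards the rack (limit 4 mm). This did not change in the last three looks.
- **Lever:** in the picture it lies along the tube.
- **Other things:** the last picture shows none of the bystanders moved. I judged that by eye and did not measure their positions again.

**One disagreement:** the finger opening at the end was about 30 mm, where the description gives 33 mm for tube and closed lever. My reading is that the lever is pressed past its stop onto the tube. That still counts as closed, but I could not measure the lever angle directly.

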